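Turn the screwdriver handle-first onto the hand-over rest

TASK

Pass the red-handled screwdriver to the spectacle maker across the table: pick it up, turn it end for end and lower it onto the hand-over rest, its handle lying in the yellow saddle and its blade shaft in the white one, each end sticking out past its saddle. Lower it in while still holding it rather than dropping it, then let go, and leave the blue-handled screwdriver where it lies.

Things in the scene. Friction and masses are not known exactly. Their poses are not given: they have to be found in the camera images.
- red_driver: Loose red-handled screwdriver, 180 mm, 80 g, flat on the table, handle roughly towards the robot at first. Handle 22 x 22 mm square, 100 mm long, then a 6 mm round shaft. Origin: underside of the handle below the balance point (grip here); handle from 70 mm behind it to 30 mm ahead, tip 110 mm ahead. x: handle to tip, z up. Tool axis 11 mm above the origin.
- red_tip (a point): The tip of the red screwdriver's blade, on the tool's axis: 110 mm ahead of its origin along x and 11 mm above.
- rest: Fixed rest. Origin: on the table, mid-rest; x to the yellow end (roughly away from the robot), z up. Yellow saddle x 37 to 53 mm, flat top 30 mm high, 50 wide; white one x -62 to -78, 38 high, 40 wide; each between 6 mm side lips 10 mm higher. Between them a bar 36 wide, 8 high. Seated tool: level, its x opposite to the rest's, its origin 30 mm above the rest's, x offset -17 to +32 mm.
- blue_driver: Loose screwdriver of the same shape and size with a blue handle, also on the table; to be left alone. Origin and axes as for the red one.
Mind the look-alikes: they are no part of the job. There is more than one size of the red_driver; the job needs the smallest.

How it is judged:
On the way, in this order (a step that is already met when the one before it is completed fails the run):
1. the red screwdriver is held by the gripper, lifted at least 60 mm off the table (height (world z) of red_driver above 0.06 m and contact force between the fingers and red_driver above 0.5 N), for 0.1 s.
2. still held, it is lowered to within 15 mm of its seat in the saddles, handle to the yellow one (z of red_driver in the frame of rest below 0.045 m and horizontal distance between red_driver and rest below 0.05 m and x of red_tip in the frame of rest below -0.06 m and contact force between the fingers and red_driver above 0.5 N), for 0.1 s.
At the end, for the whole second after the job is handed in: Red screwdriver released, at rest and level in both saddles: along the rest its origin at most 22 mm towards the white end, its tip at least 73 mm towards it; sideways origin within 22 mm, tip within 30 mm; origin 25-35 mm and tip 35-47 mm above the rest's origin; touching the rest (x of red_driver in the frame of rest above -0.022 m and x of red_tip in the frame of rest below -0.073 m and y of red_driver in the frame of rest between -0.022 and 0.022 m and y of red_tip in the frame of rest between -0.03 and 0.03 m and z of red_driver in the frame of rest between 0.025 and 0.035 m and z of red_tip in the frame of rest between 0.035 and 0.047 m and contact force between red_driver and rest above 0.1 N and linear speed of red_driver below 0.02 m/s).
It fails at once if the blue-handled screwdriver is moved more than 30 mm (distance of blue_driver from where it was at the start of the episode above 0.03 m).
It also fails if it takes over 40 s, if anything falls off the work surface, if the arm or the gripper's body presses on something with over 40 N, if the wrist force passes 120 N, or if a joint passes its speed limit or range.

ROBOT

A 6-joint arm with a two-finger parallel gripper is mounted at the origin on the work surface. World frame = base frame: x ahead of the robot, y to its left, z up, the work surface at z = 0. Lengths are in m, angles in rad, forces in N, time in s.
With the tool pointing down it reaches from about 0.4 to 0.825 m from the base axis. Payload 7 kg.
Tool frame: the origin (TCP) lies at the centre of the arm's flange, where the gripper is bolted on; the fingertips stand 178 mm ahead of it and the grasp point (between the pads) lies 159 mm ahead of it; z points along the fingers, y is the direction in which the jaws open and shut (so a half turn about z gives the same grasp; the last joint's range is limited). The gripper opens to 88 mm and grips with 3 to 60 N. Pads are 19 mm wide; open, the fingers measure 130 mm over their backs; the gripper's body (78 mm by 193 mm) begins 47 mm behind the grasp point.
Start: joints at [-1.004, 0.359, 0.012, 0, -1.224, -0.288], TCP at [0.186, -0.649, 0.405] pointing down, gripper open.
Joint ranges: [-3.07, 3.07], [-1.43, 2.12], [-1.02, 1.25], [-3.03, 1.67], [-3.05, -0], [-3.03, 3.03]. Speed limits (rad/s): [2.39, 2.39, 3.01, 3.14, 3.14, 3.14].

INTERFACE

Orientations are given as [roll, pitch, yaw] about the fixed x, y, z axes, in that order (R = Rz(yaw) Ry(pitch) Rx(roll)).
In Python, from station import arm gives the robot as it stands.
- The arm moves only by the shell command python3 -m handwheel 'ROWS' [OPENING] [FORCE]. ROWS is JSON, a list of rows, each a list of 4 numbers: the shift along the world's x, y, z in cm, then the turn about the world's z in rad. In form: [[dx, dy, dz, yaw], ...]. A call has 1 to 20 rows; each row shifts and turns the commanded pose from where the row before left it; what a row does not reach is not made up. A row lasts 1/10 s, in which the tool goes at most 50 mm and 8.59 degrees, less where a joint would pass 70% of its speed; a pose out of reach is approached as far as the arm can. A call is refused whole if a number of a shift passes 5 or a number of a turn 0.15, either way. A call with a gripper value outside its range is refused whole. OPENING is the closure, from 0 (fully open) to 1 (shut), set as the call begins (- or left out, the last holds). The fingers move at their own pace and stop on an object; FORCE is the grip in N (left out, the last holds). Time passes only in rows, so rows that do not move let the fingers close. It gives the time, the measured TCP pose, the force and the opening at its end, in the units of the state.
- arm.get_state(): the state, without advancing time (a new reading comes with each control period).
- arm.grab_frame(name): name is "side" or "top" or "wrist"; returns a dict with "image" (384x512x3 uint8, red, green, blue), "depth" (384x512 float32, m along the optical axis (not along the pixel's ray), 0 where there is no reading), "vfov" (degrees; the focal length in pixels is half the picture's height over the tangent of half this angle, whatever the lens; pixels are square), "cx", "cy" (the principal point, pixels), "k1" (the pictures are not rectified: a ray, as slopes to the right and down, at radius r is drawn at 1 + k1 r^2 times it, then the intrinsics apply), "rvec" (rotation vector, rad) and "tvec" (3), from world to camera coordinates, as OpenCV has them. Camera axes: x right, y down, z forward; pixel columns grow to the right and rows downward; lengths in m; the calibration is good to about 2 mm. A picture is of the moment at which its call begins.
- arm.job_done(): hands the job in, once; it reports no verdict.
The state is a dict: "t": time; "q": joint angles; "qd": joint speeds; "joint_efforts": joint torques, N m; "eef_pos": TCP position; "ee_rot": TCP orientation; "force": force on the tool from outside, world axes, zero at the start; "moment": the same for the moment, N m; "width": finger opening in m.
Only numpy, scipy, OpenCV 4.12 (cv2) and the standard library are available. Lean on these libraries where they do the work, as an engineer would, in place of code of your own. Each camera call takes 0.05 s, during which the arm holds its last target.

## Working session

There is one attempt and no reset: what is moved stays moved. The work goes in short steps, Python scripts to look and compute and a shell command to move; the robot and the scene stay as the last step left them, time stands still between calls to the robot, and variables do not carry over. Pictures are saved under pics/ and viewed, and the job is handed in when it is done.

```bash
mkdir -p pics; ls; cat > h.py <<'E'
import numpy as np, cv2
from station import arm
def save(f,name): cv2.imwrite('pics/'+name,cv2.cvtColor(f['image'],cv2.COLOR_RGB2BGR))
def cam(f):
    fl=192/np.tan(np.radians(f['vfov'])/2)
    K=np.array([[fl,0,f['cx']],[0,fl,f['cy']],[0,0,1.]])
    d=np.array([f['k1'],0,0,0.])
    R=cv2.Rodrigues(np.array(f['rvec'],float))[0]; t=np.array(f['tvec'],float).ravel()
    return K,d,R,t
def ray(f,uv):
    K,d,R,t=cam(f)
    p=cv2.undistortPoints(np.array(uv,float).reshape(-1,1,2),K,d)[:,0]
    v=np.c_[p,np.ones(len(p))]@R   # world dirs, unit camera depth
    return -R.T@t, v
def onplane(f,uv,z):
    c,v=ray(f,uv); s=(z-c[2])/v[:,2]; return c+v*s[:,None]
def bydepth(f,uv):
    c,v=ray(f,uv); uv=np.array(uv).reshape(-1,2).astype(int)
    return c+v*f['depth'][uv[:,1],uv[:,0]][:,None]
def proj(f,P):
    K,d,R,t=cam(f)
    return cv2.projectPoints(np.array(P,float).reshape(-1,1,3),np.array(f['rvec'],float),t,K,d)[0][:,0]
E
python3 - <<'E'
from h import *
import pickle
print(arm.get_state())
F={}
for n in ['side','top','wrist']:
    f=arm.grab_frame(n); F[n]=f; save(f,n+'0.png'); print(n,{k:v for k,v in f.items() if k not in('image','depth')})
pickle.dump(F,open('F0.pkl','wb'))
E
```

```text
pics
{'t': 0.0, 'q': array([-1.00386821e+00,  3.59333029e-01,  1.10495459e-02, -3.39255925e-04,
       -1.22408705e+00, -2.88101497e-01]), 'qd': array([-0.00101418,  0.0022076 , -0.00161799,  0.00116602, -0.00053377,
        0.00034933]), 'joint_efforts': array([-2.29733712e-03, -5.82719493e+01,  2.93039292e+01,  6.99709520e+00,
        6.66759574e-03, -1.18232870e-04]), 'eef_pos': array([ 0.18571687, -0.64873455,  0.40375519]), 'ee_rot': array([ 3.13999270e+00, -1.41545530e-04, -2.86288146e+00]), 'force': array([-0.29688163, -0.35840485, -0.78921868]), 'moment': array([-0.00938737, -0.00546298,  0.04444069]), 'width': 0.08746677981337489}
side {'vfov': 48.75036096148804, 'cx': 252.50555959152123, 'cy': 190.71299445074612, 'k1': 0.04016434999563709, 'rvec': array([ 0.57433373, -2.51245216,  1.34211823]), 'tvec': array([0.41446624, 0.11749507, 0.79315328])}
top {'vfov': 49.60931291783604, 'cx': 250.48036163881474, 'cy': 191.23257287513186, 'k1': -0.021758562578226937, 'rvec': array([ 2.15563655, -2.0909738 ,  0.20732145]), 'tvec': array([-0.00747206,  0.48201053,  0.84073504])}
wrist {'vfov': 69.25699940126248, 'cx': 257.69119093283575, 'cy': 191.22103999629613, 'k1': -0.06633713481409487, 'rvec': array([-1.77379151, -2.35087694, -0.34878726]), 'tvec': array([ 0.67307859, -0.03667988,  0.39092239])}
```

View pics/top0.png

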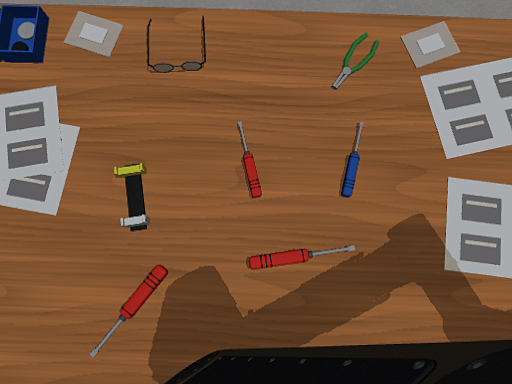

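View pics/side0.png

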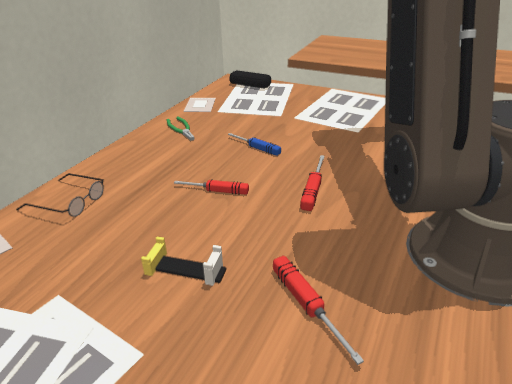

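View pics/wrist0.png

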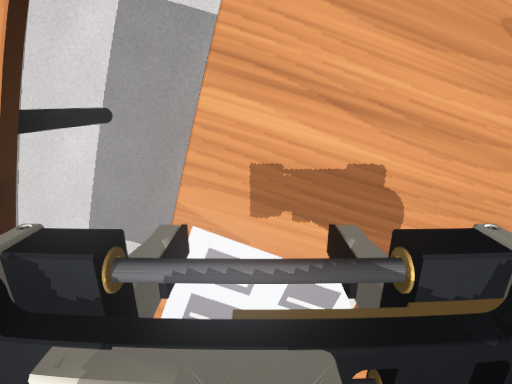

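The top view shows three red-handled screwdrivers: A at about (249,160), B at (300,256) and C at (128,310). The blue one is at (351,160) and the rest is at (133,197), yellow end up. I'll measure them before choosing.

```bash
python3 - <<'E'
from h import *
import pickle
F=pickle.load(open('F0.pkl','rb')); f=F['top']
hsv=cv2.cvtColor(f['image'],cv2.COLOR_RGB2HSV)
P=lambda m:print(m)
red=((hsv[...,0]<5)|(hsv[...,0]>174))&(hsv[...,1]>170)&(hsv[...,2]>70)
blue=(hsv[...,0]>105)&(hsv[...,0]<130)&(hsv[...,1]>130)&(hsv[...,2]>60)
yel=(hsv[...,0]>24)&(hsv[...,0]<34)&(hsv[...,1]>150)
tips={'A':(240,123),'B':(354,247.5),'C':(94,353),'blue':(360,123)}
for n,m in [('red',red),('blue',blue),('yel',yel)]:
    m=cv2.morphologyEx(m.astype(np.uint8),cv2.MORPH_CLOSE,np.ones((5,5)))
    cs,_=cv2.findContours(m,0,1)
    for c in cs:
        if cv2.contourArea(c)<100: continue
        w=onplane(f,c[:,0],0.02 if n!='yel' else .035)[:,:2].astype(np.float32)
        r=cv2.minAreaRect(w); print(n,c[:,0].mean(0),'centre',r[0],'size',r[1],'ang',r[2])
for k,v in tips.items(): print(k,'tip',onplane(f,[v],0.011))
crop=cv2.resize(f['image'][110:270,80:370],None,fx=2.7,fy=2.7,interpolation=cv2.INTER_CUBIC)
save({'image':crop},'crop0.png')
E
```

```text
red [143.3515625 291.5390625] centre (0.26577863097190857, 0.22596630454063416) size (0.029398277401924133, 0.12767310440540314) ang 53.19635009765625
red [278.5        258.48507463] centre (0.342896044254303, -0.05723044276237488) size (0.027002759277820587, 0.12670224905014038) ang 10.012833595275879
red [251.9375     174.97916667] centre (0.5245741009712219, 0.005135076120495796) size (0.09972482174634933, 0.020898362621665) ang 14.46694564819336
blue [350.53191489 174.46808511] centre (0.5325889587402344, -0.21394270658493042) size (0.020360374823212624, 0.09841480106115341) ang 77.43865966796875
blue [18.50583658 23.10505837] centre (0.8671718835830688, 0.5804218053817749) size (0.09634039551019669, 0.12434790283441544) ang 89.99727630615234
yel [129.35616438 169.94520548] centre (0.5228490233421326, 0.2724311947822571) size (0.024608708918094635, 0.06784719228744507) ang 10.841374397277832
A tip [[0.64731343 0.03592265 0.011     ]]
B tip [[ 0.37138884 -0.22123342  0.011     ]]
C tip [[0.13738281 0.32115434 0.011     ]]
blue tip [[ 0.65652049 -0.24012655  0.011     ]]
```

View pics/crop0.png

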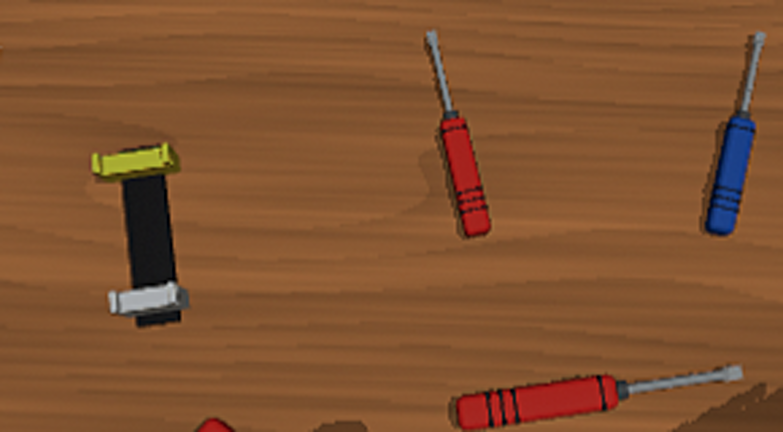

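A's handle measures 100 x 21 mm; B and C measure 127 x 27–29 mm. A also has its handle towards the robot, so A (handle centre around (252,175) in the top view) is the one to take. Next is the rest.

```bash
python3 - <<'E'
from h import *
import pickle
F=pickle.load(open('F0.pkl','rb'))
for cam_,box in [('top',(100,155,160,235)),('side',(135,230,235,290))]:
    f=F[cam_]; u0,u1,v0,v1=box
    uu,vv=np.meshgrid(np.arange(u0,u1),np.arange(v0,v1)); uv=np.c_[uu.ravel(),vv.ravel()]
    w=bydepth(f,uv); hsv=cv2.cvtColor(f['image'],cv2.COLOR_RGB2HSV)[uv[:,1],uv[:,0]]
    print(cam_,'table z',np.median(w[w[:,2]<.006,2]))
    cen=[]
    for n,m in [('yel',(hsv[:,0]>22)&(hsv[:,0]<36)&(hsv[:,1]>150)),('white',(hsv[:,1]<60)&(hsv[:,2]>100))]:
        p=w[m&(w[:,2]>0.02)]
        r=cv2.minAreaRect(p[:,:2].astype(np.float32)); print(n,len(p),r,'z',np.percentile(p[:,2],[5,25,50,75,95]))
        cen.append(r[0])
    d=np.array(cen[0])-cen[1]; print('len',np.hypot(*d),'yaw',np.arctan2(d[1],d[0]))
    u=d/np.hypot(*d); print('origin from yellow',np.array(cen[0])-.045*u,'from white',np.array(cen[1])+.070*u)
    p=w[(hsv[:,2]<50)&(w[:,2]>.003)&(w[:,2]<.014)]
    print('bar',cv2.minAreaRect(p[:,:2].astype(np.float32)),np.median(p[:,2]))
# check A and blue with side: handle mask
f=F['side'];hsv=cv2.cvtColor(f['image'],cv2.COLOR_RGB2HSV)
print('A side tip',onplane(f,[(177,183.5)],.011))
ys,xs=np.mgrid[170:200,195:255]; uv=np.c_[xs.ravel(),ys.ravel()]; h=hsv[uv[:,1],uv[:,0]]
m=((h[:,0]<5)|(h[:,0]>174))&(h[:,1]>170)
p=bydepth(f,uv[m]); print('A side',cv2.minAreaRect(p[:,:2].astype(np.float32)),p[:,2].max())
s=arm.get_state();print(s['t'])
E
```

```text
top table z -0.0006568449741751747
yel 234 ((0.4382595419883728, 0.145476832985878), (0.3657352030277252, 0.05193459987640381), 55.92568588256836) z [0.02356363 0.02808152 0.02948806 0.03156496 0.03998617]
white 178 ((0.41310402750968933, 0.2538798153400421), (0.015786729753017426, 0.051867078989744186), 10.32227897644043) z [0.03445926 0.03617304 0.03735289 0.03966899 0.0480274 ]
len 0.11128345111455015 yaw -1.3427765359434747
origin from yellow [0.42808734 0.18931205] from white [0.42892746 0.1856917 ]
bar ((0.47037386894226074, 0.2642144560813904), (0.1489478498697281, 0.0347212515771389), 10.717158317565918) 0.006931524628854158
side table z -0.000323904552847587
yel 180 ((0.525447428226471, 0.27748486399650574), (0.016412578523159027, 0.0598309300839901), 11.401301383972168) z [0.02056356 0.02398264 0.02815393 0.03256389 0.03749695]
white 369 ((0.2680063843727112, 0.4782205820083618), (0.03248876333236694, 0.5832949280738831), 33.143768310546875) z [0.02226008 0.03088812 0.03734279 0.04008234 0.04796718]
len 0.32645171089496355 yaw -0.6622613331208357
origin from yellow [0.48996026 0.30515544] from white [0.32320865 0.43517746]
bar ((0.4570997655391693, 0.264395147562027), (0.12351007759571075, 0.03486240282654762), 9.653519630432129) 0.0076454799580588095
A side tip [[0.64029396 0.04261799 0.011     ]]
A side ((0.29715603590011597, 0.33658987283706665), (0.0965910255908966, 0.8500434160232544), 34.69340896606445) 0.544546326661294
0.15
```

Rest: white saddle at (0.413,0.254) and yellow at (0.525,0.277), so the origin is about (0.4815,0.268) with yaw about 0.2. Driver A's origin is about (0.544,0.010), yaw about 0.25. I'll move above A and check with the wrist camera.

```bash
python3 -m handwheel '[[1,1.8,0,0],[1.8,3.3,0,0],[1.8,3.3,0,0],[1.8,3.3,0,0],[1.8,3.3,0,0],[1.8,3.3,0,0],[1.8,3.3,0,0],[1.8,3.3,0,0],[1.8,3.3,0,0],[1.8,3.3,0,0],[1.8,3.3,0,0],[1.8,3.3,0,0],[1.8,3.3,0,0],[1.8,3.3,0,0],[1.8,3.3,0,0],[1.8,3.3,0,0],[1.8,3.3,0,0],[1.8,3.3,0,0],[1.8,3.3,0,0],[1.8,3.3,0,0]]' 0
python3 -m handwheel '[[0.6,1.4,0,-0.03],[0,0,0,0],[0,0,0,0]]'
python3 - <<'E'
from h import *
import pickle
s=arm.get_state();print(s['t'],s['eef_pos'],s['ee_rot'],s['q'])
f=arm.grab_frame('wrist');save(f,'w1.png');pickle.dump(f,open('w1.pkl','wb'))
E
```

```text
t: 2.15
eef_pos: [0.5381, -0.0024, 0.4046]
ee_rot: [3.142, -0.0, -2.863]
force: [-0.3, -0.9, -0.2]
width: 0.0874
t: 2.45
eef_pos: [0.5435, 0.0102, 0.4043]
ee_rot: [-3.142, -0.001, -2.892]
force: [-0.2, -1.0, 0.7]
width: 0.0877
2.45 [0.54353119 0.01015549 0.40427001] [-3.14155886e+00 -9.69179012e-04 -2.89156473e+00] [ 3.79225190e-01  1.43434915e-01 -2.78824381e-01 -1.00107900e-04
 -1.14950249e+00 -1.69995259e+00]
```

View pics/w1.png

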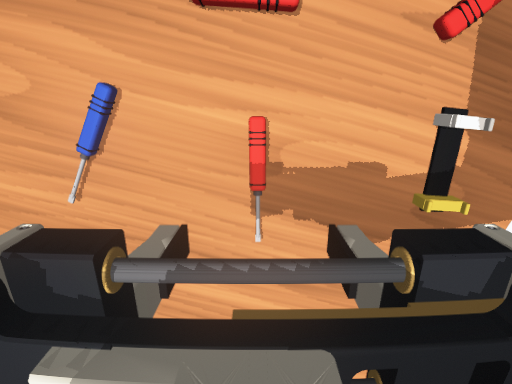

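The wrist view shows A upright at about (258,155), handle end at (258,117) and tip at (258,240). Blue is to the left at (97,120) and the rest is to the right at (452,160). I'll refine the poses from this view.

```bash
cat > refine.py <<'E'
from h import *
import pickle
def red_handle(f,box,z):
    hsv=cv2.cvtColor(f['image'],cv2.COLOR_RGB2HSV)
    m=(((hsv[...,0]<5)|(hsv[...,0]>174))&(hsv[...,1]>150)&(hsv[...,2]>70)).astype(np.uint8)
    u0,u1,v0,v1=box; k=np.zeros_like(m); k[v0:v1,u0:u1]=1
    m=cv2.morphologyEx(m*k,cv2.MORPH_CLOSE,np.ones((5,5)))
    c=max(cv2.findContours(m,0,1)[0],key=cv2.contourArea)
    return cv2.minAreaRect(onplane(f,c[:,0],z)[:,:2].astype(np.float32))
def rest(f,box):
    u0,u1,v0,v1=box; uu,vv=np.meshgrid(np.arange(u0,u1),np.arange(v0,v1)); uv=np.c_[uu.ravel(),vv.ravel()]
    w=bydepth(f,uv); hsv=cv2.cvtColor(f['image'],cv2.COLOR_RGB2HSV)[uv[:,1],uv[:,0]]
    out=[]
    for n,m,zr in [('yel',(hsv[:,0]>22)&(hsv[:,0]<36)&(hsv[:,1]>150),(.027,.045)),('white',(hsv[:,1]<60)&(hsv[:,2]>100),(.034,.053))]:
        p=w[m&(w[:,2]>zr[0])&(w[:,2]<zr[1])]
        r=cv2.minAreaRect(p[:,:2].astype(np.float32)); print(n,len(p),np.round(r[0],4),np.round(r[1],4),round(r[2],2)); out.append(r[0])
    d=np.subtract(*out); print('len',np.hypot(*d),'yaw',np.arctan2(d[1],d[0])); u=d/np.hypot(*d)
    print('orig',out[0]-.045*u,out[1]+.07*u)
E
python3 - <<'E'
from refine import *
f=pickle.load(open('w1.pkl','rb'))
r=red_handle(f,(230,290,105,205),.018); print('A',r)
tip=onplane(f,[(258.5,240)],.011)[0]; print('tip',tip,'yaw',np.arctan2(tip[1]-r[0][1],tip[0]-r[0][0]),'L',np.hypot(tip[1]-r[0][1],tip[0]-r[0][0]))
c=np.array(r[0]);u=(tip[:2]-c)/np.hypot(*(tip[:2]-c));print('origin',c+.02*u, tip[:2]-.11*u)
rest(f,(405,500,95,222))
F=pickle.load(open('F0.pkl','rb'))
rest(F['top'],(105,150,160,232)); rest(F['side'],(140,225,238,284))
E
```

```text
A ((0.5249153971672058, 0.00582442432641983), (0.09886649250984192, 0.02093510515987873), 14.694839477539062)
tip [0.64941703 0.03957595 0.011     ] yaw 0.2647303014456864 L 0.12899543066996555
origin [0.54421866 0.0110574 ] [0.54324909 0.01079456]
yel 524 [0.526  0.2754] [0.0165 0.0632] 11.09
white 543 [0.4137 0.2538] [0.0166 0.0531] 11.3
len 0.11433462482629303 yaw 0.19056207107981132
orig [0.48178374 0.26688812] [0.48243707 0.26701415]
yel 201 [0.5259 0.2751] [0.0162 0.0614] 10.85
white 173 [0.4131 0.2539] [0.0158 0.0519] 10.32
len 0.11476095818653992 yaw 0.18583914825254824
orig [0.48166381 0.26676964] [0.48189874 0.26681381]
yel 100 [0.5254 0.2773] [0.016  0.0598] 10.02
white 249 [0.4136 0.2553] [0.0165 0.0512] 11.54
len 0.11390798876360589 yaw 0.1948214453487809
orig [0.48124395 0.2686232 ] [0.4823153 0.2688346]
```

```bash
python3 -m handwheel '[[0,0,-2,0.01],[0,0.1,-3,0],[0,0,-3,0],[0,0,-3,0],[0,0,-3,0],[0,0,-3,0],[0,0,-2,0],[0,0,-1,0],[0,0,-1,0],[0,0,0,0]]' 0
python3 - <<'E'
from h import *
f=arm.grab_frame('wrist');save(f,'w2.png');f=arm.grab_frame('side');save(f,'s2.png')
E
```

```text
t: 3.5
eef_pos: [0.5435, 0.0106, 0.1942]
ee_rot: [-3.142, -0.001, -2.883]
force: [-0.4, -0.8, -0.7]
width: 0.088
```

View pics/w2.png

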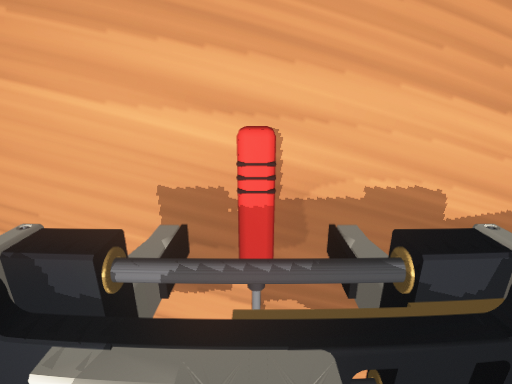

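View pics/s2.png

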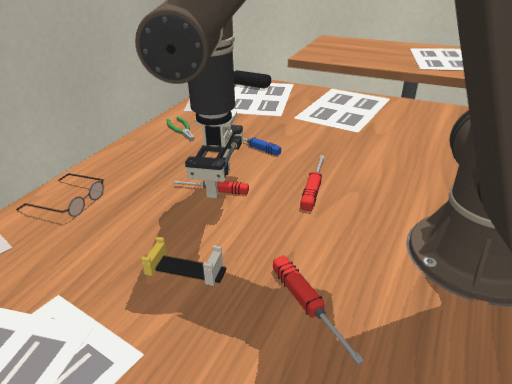

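The handle sits centred between the fingers (x≈256, fingers at 180 and 335). I'll go down 12 mm and close.

```bash
python3 -m handwheel '[[0,0,-0.6,0],[0,0,-0.6,0],[0,0,0,0]]' 0
python3 -m handwheel '[[0,0,0,0],[0,0,0,0],[0,0,0,0],[0,0,0,0],[0,0,0,0],[0,0,0,0],[0,0,0,0],[0,0,0,0]]' 1 25
```

```text
t: 3.9
eef_pos: [0.5434, 0.011, 0.1821]
ee_rot: [3.142, -0.001, -2.883]
force: [-0.4, -0.8, -1.2]
width: 0.088
t: 4.7
eef_pos: [0.5437, 0.0111, 0.1826]
ee_rot: [-3.142, -0.0, -2.883]
force: [0.5, -0.3, -0.1]
width: 0.0291
```

```bash
python3 -m handwheel '[[0,0,0,0],[0,0,0,0],[0,0,0,0],[0,0,0,0]]'
python3 -m handwheel '[[0,0,1,0],[0,0,2,0],[0,0,3,0],[0,0,3,0],[0,0,3,0],[0,0,3,0],[0,0,0,0],[0,0,0,0]]'
python3 - <<'E'
from h import *
f=arm.grab_frame('wrist');save(f,'w3.png');f=arm.grab_frame('side');save(f,'s3.png')
E
```

```text
t: 5.1
eef_pos: [0.5437, 0.0111, 0.1827]
ee_rot: [-3.142, -0.0, -2.883]
force: [-0.5, -0.7, 0.4]
width: 0.0218
t: 5.9
eef_pos: [0.5435, 0.0111, 0.3337]
ee_rot: [3.141, 0.002, -2.883]
force: [-0.2, 0.4, -0.8]
width: 0.022
```

View pics/w3.png

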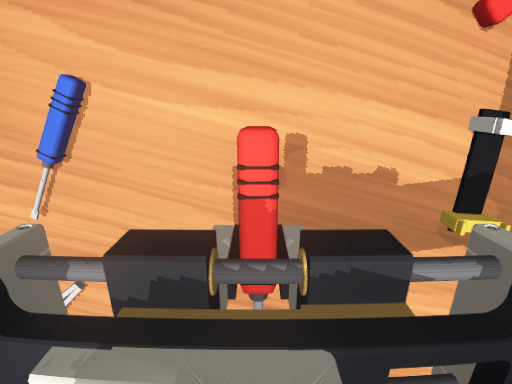

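View pics/s3.png

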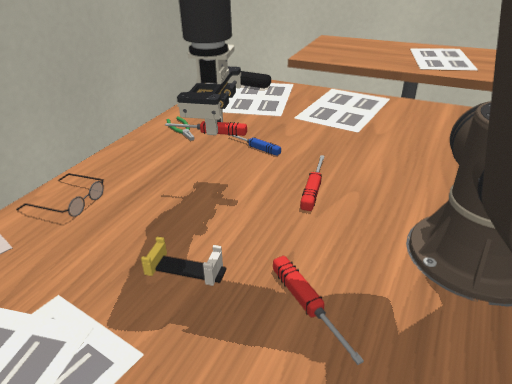

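It's held level, width 22 mm, in the pads in both views: side view at (210,127), wrist view at (258,210). Next is the carry to the rest with a +3.07 rad turn.

```bash
python3 -m handwheel '[[-0.27,1.3,0,0.15],[-0.27,1.3,0,0.15],[-0.27,1.3,0,0.15],[-0.27,1.3,0,0.15],[-0.27,1.3,0,0.15],[-0.27,1.3,0,0.15],[-0.27,1.3,0,0.15],[-0.27,1.3,0,0.15],[-0.27,1.3,0,0.15],[-0.27,1.3,0,0.15],[-0.27,1.3,0,0.15],[-0.27,1.3,0,0.15],[-0.27,1.3,0,0.15],[-0.27,1.3,0,0.15],[-0.27,1.3,0,0.15],[-0.27,1.3,0,0.15],[-0.27,1.3,0,0.15],[-0.27,1.3,0,0.15],[-0.27,1.3,0,0.15],[-0.27,1.0,0,0.15]]'
python3 -m handwheel '[[0,0,0,0.07],[0,0,-2,0],[0,0,-2,0],[0,0,0,0],[0,0,0,0]]'
python3 - <<'E'
from refine import *
f=arm.grab_frame('wrist');save(f,'w4.png');pickle.dump(f,open('w4.pkl','wb'))
f=arm.grab_frame('top');save(f,'t4.png');pickle.dump(f,open('t4.pkl','wb'))
f=arm.grab_frame('side');save(f,'s4.png')
E
```

```text
t: 8.0
eef_pos: [0.4894, 0.2686, 0.3312]
ee_rot: [3.14, 0.002, 0.123]
force: [-0.1, 0.5, -1.1]
width: 0.022
t: 8.5
eef_pos: [0.4897, 0.268, 0.2919]
ee_rot: [3.14, 0.002, 0.187]
force: [1.3, -0.2, -0.3]
width: 0.0221
```

View pics/w4.png

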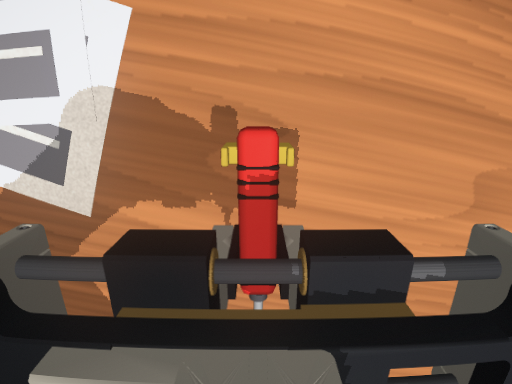

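View pics/t4.png

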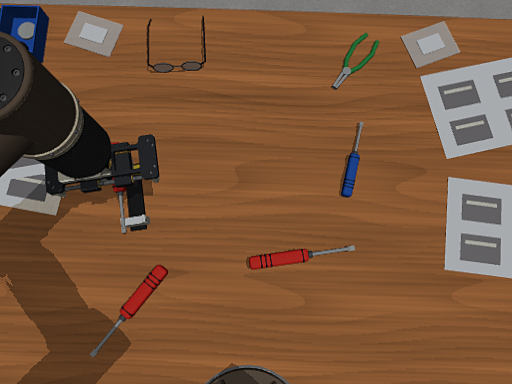

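View pics/s4.png

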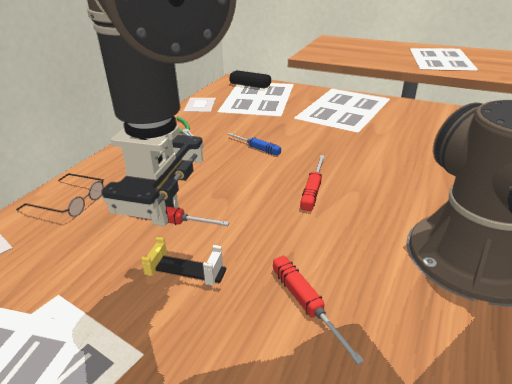

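The wrist view shows the handle centred over the yellow saddle (saddle columns 222–294, handle at 258). The blade points to the white end in the top view (124,230). Now lowering.

```bash
python3 -m handwheel '[[0,0,-1.5,0],[0,0,-1.5,0],[0,0,-1.5,0],[0,0,-1,0],[0,0,-0.5,0],[0,0,-0.5,0],[0,0,0,0],[0,0,0,0]]'
python3 - <<'E'
from h import *
f=arm.grab_frame('side');save({'image':cv2.resize(f['image'][170:300,90:270],None,fx=4,fy=4)},'s5.png')
f=arm.grab_frame('wrist');save(f,'w5.png')
E
```

```text
t: 9.45
eef_pos: [0.4899, 0.2682, 0.2281]
ee_rot: [-3.141, -0.0, 0.187]
force: [-0.3, 0.8, -0.0]
width: 0.0222
```

View pics/s5.png

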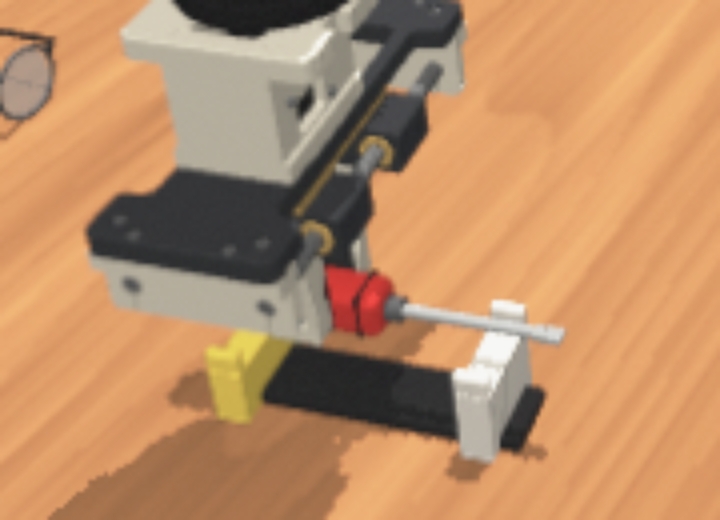

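View pics/w5.png

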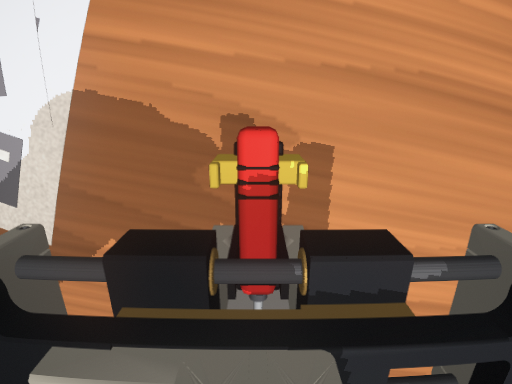

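The side crop shows the tip past the white saddle (at (560,335)) with the shaft between its lips. The wrist view shows the handle past the yellow saddle. I'll lower the last 15 mm slowly and watch the force.

```bash
python3 -m handwheel '[[0,0,-0.5,0],[0,0,-0.4,0],[0,0,-0.3,0],[0,0,-0.2,0],[0,0,0,0],[0,0,0,0],[0,0,0,0]]'
python3 -m handwheel '[[0,0,-0.1,0],[0,0,0,0],[0,0,0,0]]'
```

```text
t: 10.25
eef_pos: [0.4898, 0.2681, 0.2138]
ee_rot: [-3.142, -0.0, 0.187]
force: [0.5, -0.8, -0.1]
width: 0.0216
t: 10.55
eef_pos: [0.4897, 0.2681, 0.2127]
ee_rot: [3.142, -0.0, 0.187]
force: [-0.1, 0.5, -1.1]
width: 0.0216
```

```bash
python3 -m handwheel '[[0,0,-0.1,0],[0,0,0,0],[0,0,0,0]]'
python3 - <<'E'
from h import *
f=arm.grab_frame('side');save({'image':cv2.resize(f['image'][170:300,90:270],None,fx=4,fy=4)},'s6.png')
E
```

```text
t: 10.85
eef_pos: [0.4897, 0.2681, 0.2126]
ee_rot: [-3.142, -0.0, 0.187]
force: [-4.0, -1.8, 8.7]
width: 0.0216
```

View pics/s6.png

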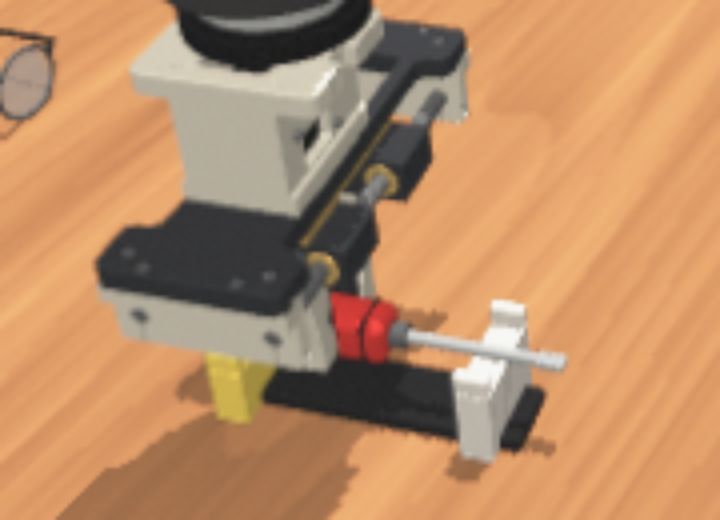

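There is contact (8.7 N upward), and the side crop shows the shaft in the white saddle. Releasing and retreating straight up.

```bash
python3 -m handwheel '[[0,0,0,0],[0,0,0,0],[0,0,0,0],[0,0,0,0],[0,0,0,0],[0,0,0,0],[0,0,0,0],[0,0,0,0],[0,0,0,0],[0,0,0,0]]' 0
python3 -m handwheel '[[0,0,0.5,0],[0,0,1,0],[0,0,2,0],[0,0,3,0],[0,0,3,0],[0,0,3,0],[0,0,3,0],[0,0,3,0],[0,0,0,0],[0,0,0,0]]'
python3 -m handwheel '[[0,-3,0,0],[0,-3,0,0],[0,-3,0,0],[0,-3,0,0],[0,-3,0,0],[0,-3,0,0],[0,-3,0,0],[0,0,0,0],[0,0,0,0]]'
python3 - <<'E'
from refine import *
F={}
for n in ['side','top','wrist']:
    f=arm.grab_frame(n);F[n]=f;save(f,n+'7.png')
pickle.dump(F,open('F7.pkl','wb'))
E
```

```text
t: 11.9
eef_pos: [0.4897, 0.2681, 0.2117]
ee_rot: [-3.142, -0.0, 0.187]
force: [0.9, 0.2, -0.1]
width: 0.0872
t: 12.9
eef_pos: [0.4896, 0.2679, 0.3982]
ee_rot: [-3.14, -0.002, 0.187]
force: [0.7, 0.1, -0.7]
width: 0.0878
t: 13.8
eef_pos: [0.4895, 0.0574, 0.3961]
ee_rot: [3.141, 0.001, 0.186]
force: [0.2, -0.1, -0.4]
width: 0.0875
```

View pics/top7.png

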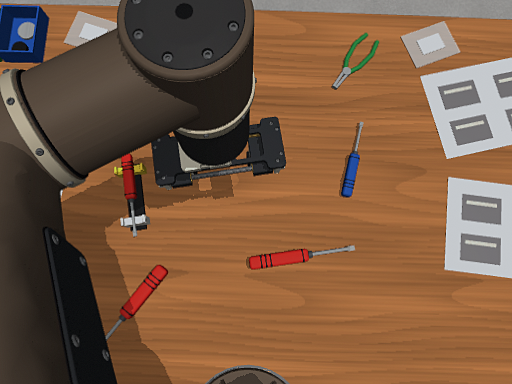

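View pics/side7.png

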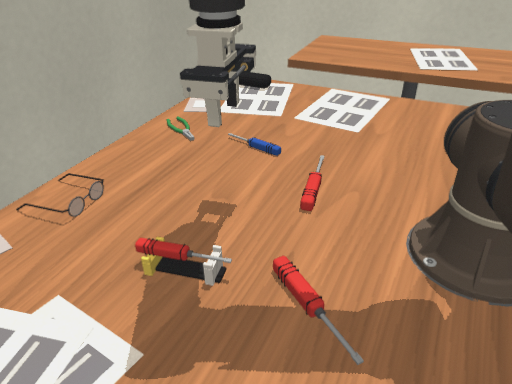

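It is seated across both saddles: handle over the yellow at (128,170) and tip at (135,233) past the white in the top view. The side view agrees, with the tip at (229,260). A numeric check comes next.

```bash
python3 - <<'E'
from refine import *
F=pickle.load(open('F7.pkl','rb'))
O=np.array([.482,.267]);y=.19;R=np.array([[np.cos(y),np.sin(y)],[-np.sin(y),np.cos(y)]])
f=F['top']; r=red_handle(f,(115,142,148,208),.047);print(r, 'handle centre in rest (want ~27)',R@(np.array(r[0])-O))
print('tip top',R@(onplane(f,[(135,233.5)],.041)[0,:2]-O))
f=F['side']; print('tip side',R@(onplane(f,[(229.5,260.5)],.041)[0,:2]-O))
ys,xs=np.mgrid[236:264,135:190]; uv=np.c_[xs.ravel(),ys.ravel()]; h=cv2.cvtColor(f['image'],cv2.COLOR_RGB2HSV)[uv[:,1],uv[:,0]]
m=((h[:,0]<5)|(h[:,0]>174))&(h[:,1]>150)
p=bydepth(f,uv[m]);p=p[(p[:,2]>.025)&(p[:,2]<.06)]; q=(p[:,:2]-O)@R.T
for a in (-.02,0,.02,.04,.06): 
    k=abs(q[:,0]-a)<.006; print(a,'top z',np.percentile(p[k,2],90) if k.sum() else None)
s=arm.get_state();print(s['t'])
E
```

```text
((0.5067907571792603, 0.27077677845954895), (0.09921849519014359, 0.023209311068058014), 10.901226043701172) handle centre in rest (want ~27) [ 0.02505791 -0.00097314]
tip top [-0.09910467 -0.00080134]
tip side [-0.10096003  0.00072676]
-0.02 top z 0.05204594314896963
0 top z 0.05230665658385987
0.02 top z 0.05239483788285709
0.04 top z 0.05250702080258424
0.06 top z 0.052281616062882195
13.95
```

Origin is at about +5…+9 mm, the tip at about -100 mm, sideways error is under 1 mm, and it is level (handle top at 52 mm along its whole length). Handing in.

```bash
python3 - <<'E'
from h import *
print(arm.job_done())
E
```

```text
the job is handed in; nothing more can be done
None
```

I picked up the smallest red screwdriver, turned it end for end, and lowered it into the rest while still holding it. I let go only once the wrist force showed contact (about 9 N), then backed the arm straight up and away. I handed the job in at about 14 s; the station reports no verdict.

- **Choice:** its handle measured 100 × 21 mm, against about 127 × 27–29 mm for the other two red ones.
- **Final position:** the screwdriver's origin is about 5–9 mm towards the yellow end and its tip about 100 mm towards the white end. It sits within 1 mm sideways.
- **Level:** the handle top reads about 52 mm high along its whole length, as expected for a seated tool.
- **Blue screwdriver:** it looks unmoved in the pictures taken before and after; I did not re-measure its position.
- **Disagreements:** the top and side cameras differed by about 2 mm on the rest and the final tip. A rough side-view reading of the red tip before pickup was about 7 mm off the others, so I used the wrist and top views. No check failed.

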